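# Switch off the screen polisher and take off its clamp cap

### The arm

A 6-joint arm with a two-finger parallel gripper is mounted at the origin on the work surface. World frame = base frame: x ahead of the robot, y to its left, z up, the work surface at z = 0. Lengths are in mm, angles in rad, forces in N, time in s.
With the tool pointing down it reaches from about 350 to 800 mm from the base axis. Payload 7.3 kg.
Tool frame: the origin (TCP) lies midway between the tips of the shut fingers; the grasp point (between the pads) lies 19 mm behind it (manip.tcp_to_grasp is the distance from the TCP to the grasp point, in mm); z points along the fingers, y is the line along which they close (so a half turn about z gives the same grasp; the last joint's range is limited). The gripper opens to 85 mm and grips with 20 to 120 N. Pads are 22 mm wide; open, the fingers measure 114 mm over their backs; the gripper's body (76 mm by 85 mm) begins 54 mm behind the grasp point. The pads swing forward as they close: fully open they stand 13 mm farther back than shut.
Start: joints at [1.072, 0.342, 1.524, -0, 1.275, -0.146], TCP at [181.388, 492.689, 231.322] pointing down, gripper open.
Joint ranges: [-2.53, 2.53], [-0.77, 2.02], [0.04, 2.7], [-1, 4.14], [0.28, 2.66], [-3.11, 3.11]. Speed limits (rad/s): [2.57, 2.57, 3.14, 3.14, 3.14, 3.14].

### API

Orientations are given as a rotation vector (axis times angle).
In Python, from plant import manip gives the robot as it stands. The module is installed in compiled form; this text tells all that it offers.
- The arm moves only by the tool drive_tool, never from a script. Its argument "motion" is a list of rows, each an object of numbers: "jaw": the opening, from -1 (shut) to 1 (fully open); "x", "y", "z": the shift along the world's x, y, z in cm; "turn": the turn about the world's z in degrees. A call has 1 to 8 rows; each row is the pose to reach, as a shift and turn from the pose commanded when the call began; what a row does not reach only later rows make up. A row lasts 1/8 s, in which the tool goes at most 62.5 mm and 10.7 degrees, less where a joint would pass 70% of its speed; a pose out of reach is approached as far as the arm can. A call with a gripper value outside its range is refused whole. The fingers move at their own pace and stop on an object; the grip force is fixed at half the most. Time passes only in rows, so rows that repeat a pose let the fingers close. It gives the time, the measured TCP pose, the force, the opening and the grip force at its end, in the units of the state.
- manip.observe(): the state, without advancing time (a new reading comes with each control period).
- manip.camera(name): name is "side" or "top" or "wrist"; returns a dict with "img" (480x640x3 uint8, red, green, blue), "fx", "fy", "cx", "cy" (pixels), "T" (4x4, takes a point from camera to world coordinates). Camera axes: x right, y down, z forward; pixel columns grow to the right and rows downward; lengths in mm; the calibration is good to about 2 mm. The wrist camera is an equidistant fisheye: a pixel r from the principal point sees the ray r / f radians off the axis. A picture is of the moment at which its call begins. There is no depth.
- manip.finish_job(): hands the job in; it is judged then, once.
The state is a dict: "t": time; "joints": joint angles; "joint_velocities": joint speeds; "joint_torque": joint torques, N m; "ee_pos": TCP position; "ee_rot": TCP orientation; "ft_force": force on the tool from outside, world axes, zero at the start; "moment": the same for the moment, N m; "opening": finger opening in mm; "grasp_force": force on a finger pad.
Only numpy, scipy, OpenCV 4.12 (cv2) and the standard library are available. Lean on these libraries where they do the work, as an engineer would, in place of code of your own. Each camera call takes 0.05 s, during which the arm holds its last target. There are 200 camera calls.

### The job

The felt disc of the phone-screen polisher is due for a change. Turn the speed knob fully anticlockwise to its off stop, then unscrew the round clamp cap in the middle of the disc; nobody knows whether this spindle has a left-hand or a right-hand thread, so try it one way and, if it only tightens, the other. Lift the cap straight up off the spindle and finish holding it level in the gripper about 10 cm above the disc, leaving the disc lying in its place and the jar, the phone and the tote beside the machine where they are.

Things in the scene. Friction and masses are not known exactly. Their poses are not given: they have to be found in the camera images.
- polisher: White bench polisher, fixed; housing 300 x 370 mm, deck 100 mm high, a 200 mm felt disc on top and, on its +y side, a grey console 220 x 110 mm, top at 155 mm. Origin: centre of the underside, z up. In this frame the knob's axis is at (-35, 118) mm, the spindle's at (0, -55) mm; both vertical.
- cap_seat (a point): Fixed point of the polisher on the vertical, locked spindle's axis, level with the disc's upper face (118 mm above the bench): the centre of the cap's underside sits here when screwed on. The spindle nose stands 26 mm above it, so the cap is clear once raised 30 mm. Axes as the polisher's.
- cap: Fluted round aluminium clamp cap, 52 mm across, 36 mm high, with a flange 62 mm across, 5 mm high at its foot; 75 to 155 g. Origin: centre of its underside, z up. Its quick thread is left- or right-hand, unknown. Tightening, it hits a hard stop within 13 degrees; loosening, it turns easily and lifts off freely between 75 and 105 degrees of turn (stop at 113). Before that it lifts only 1 to 4 mm.
- speed_knob (a joint): Speed knob, rad: 0 is the off stop (fully anticlockwise seen from above), 4.7 full speed, growing clockwise seen from above. It starts between 0.8 and 2.4, is turned by about 0.03 N m and stays where it is left.
- speed_knob_grip (a point): Point on the knob's vertical axis at gripping height, 37 mm above the console's top (192 mm above the bench). The knob's upright bar grip is 42 mm long along this point's x, 14 mm thick along its y; its top is 7 mm above this point and it is 32 mm high, over a round foot 44 mm across, 8 mm high. The point turns with the knob.
- disc: Loose polishing disc round the spindle, grey felt on an aluminium plate, 200 mm across, 10 mm thick, hole 43 mm. Origin: centre of its underside.
- paste_jar: White jar of paste, 68 mm across, 65 mm high, standing beside the machine. Bystander. Origin: centre of its underside.
- phone: Phone lying flat beside the machine, 147 x 71 x 8 mm. Bystander. Origin: centre of its underside.
- phone_tote: Small blue tote with phones on edge, 100 x 160 mm, phones reaching 155 mm high, beside the console. Bystander. Origin: centre of its underside.
Not all that is in view belongs to the job. Of the things like the cap, leave any that is blue; of the rest the larger one is meant.

How it is judged:
By the outcome, as a careful person would: the job done as asked, in the order asked, and still so for the second after the job is handed in, while the arm keeps its last pose, push and grip.
It also fails if it takes over 64 s, if anything falls off the work surface, if the arm or the gripper's body presses on something with over 40 N, if the wrist force passes 120 N, or if a joint passes its speed limit or range.

## Working session

There is one attempt and no reset: what is moved stays moved. The work goes in short steps, Python scripts to look and compute and a tool call to move; the robot and the scene stay as the last step left them, time stands still between calls to the robot, and variables do not carry over. Pictures are saved under pics/ and viewed, at most 10 in all, crops included, and the job is handed in when it is done.

Besides the shell and the picture viewer there is one more tool, called after "Emit:" as a command line: name --argument value ..., lists and objects as JSON in quotes. drive_tool: Moves the arm, as the interface text tells. Its arguments: {"type":"object","properties":{"motion":{"type":"array","items":{"type":"object","properties":{"jaw":{"type":"number"},"x":{"type":"number"},"y":{"type":"number"},"z":{"type":"number"},"turn":{"type":"number"}}}}},"required":["motion"]}

```bash
mkdir -p pics; cat > h.py <<'E'
import numpy as np, cv2
from plant import manip
def snap(name,fn=None):
    c=manip.camera(name); 
    if fn: cv2.imwrite('pics/'+fn,c['img'][:,:,::-1])
    return c
def ray(c,u,v):
    x=(u-c['cx'])/c['fx'];y=(v-c['cy'])/c['fy']
    return c['T'][:3,:3]@np.array([x,y,1.]),c['T'][:3,3]
def onz(c,u,v,z):
    d,o=ray(c,u,v); return o+d*(z-o[2])/d[2]
def proj(c,p):
    q=np.linalg.inv(c['T'])@np.append(p,1.); return q[0]/q[2]*c['fx']+c['cx'],q[1]/q[2]*c['fy']+c['cy']
E
python3 - <<'E'
from h import *
for n in ('top','side'):
    c=snap(n,n+'0.png'); print(n,c['fx'],c['cx'],c['cy'],c['T'].round(3).tolist())
s=manip.observe(); print(s['t'],s['ee_pos'],s['ee_rot'],s['opening'],s['ft_force'])
E
```

```text
top 448.7659871249649 319.3050006553321 235.56799136353607 [[0.023, -0.994, 0.107, 448.788], [-1.0, -0.025, -0.016, 49.707], [0.018, -0.107, -0.994, 1109.854], [0.0, 0.0, 0.0, 1.0]]
side 539.2122711613193 321.3909620789664 240.5025854013731 [[0.995, -0.07, 0.071, 486.015], [-0.099, -0.735, 0.67, -695.804], [0.006, -0.674, -0.739, 952.82], [0.0, 0.0, 0.0, 1.0]]
0.1 [181.22524907 492.35939769 230.69701126] [-5.51202267e-01 -3.09244921e+00  2.06857948e-03] 85.38235468710027 [ 0.55930334 -1.0931294   0.52192282]
```

View pics/top0.png

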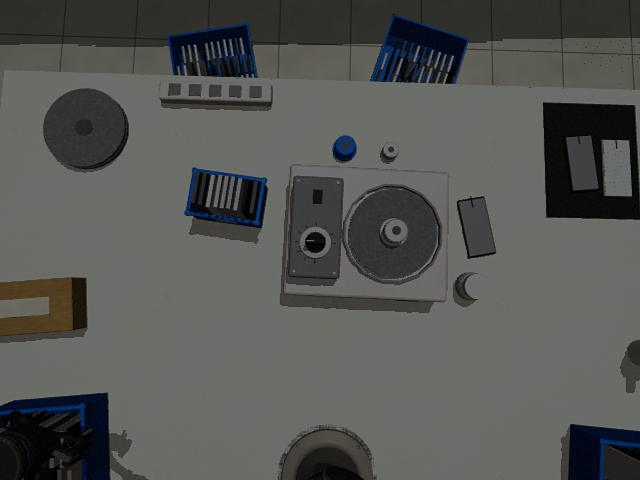

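View pics/side0.png

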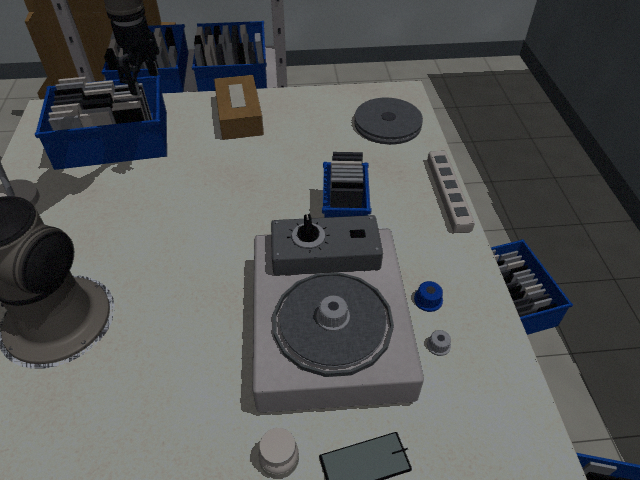

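The top view shows three cap-like things: a silver cap on the disc at (396,231), a blue cap at (344,148) and a small silver one at (390,151). In the side view they are at (333,312), (430,296) and (439,342). I choose the silver cap on the disc, since it is the larger non-blue one. The knob is at top (315,241), side (308,232). Next I check the choice in a close crop and measure.

```bash
python3 - <<'E'
from h import *
t=snap('top');s=snap('side')
def crop(c,u,v,w,k): 
    a=c['img'][v-w*3//4:v+w*3//4,u-w:u+w]; a=np.clip(a.astype(float)*1.6,0,255).astype(np.uint8)
    return cv2.resize(a,(400,300),interpolation=cv2.INTER_CUBIC)
im=np.vstack([np.hstack([crop(t,396,231,40,5),crop(t,315,241,40,5)]),np.hstack([crop(s,333,312,40,5),crop(s,308,232,40,5)])])
cv2.imwrite('pics/crop1.png',im[:,:,::-1])
for u,v,z in((396,231,154),(315,241,163),):print(onz(t,u,v,z))
for u,v,z in((333,303,154),(308,236,163)):print(onz(s,u,v,z))
E
```

```text
[ 565.8077871  -129.97866685  154.        ]
[539.08688098  43.79015452 163.        ]
[ 568.64951965 -125.7569807   154.        ]
[536.64139005  35.38623524 163.        ]
```

View pics/crop1.png

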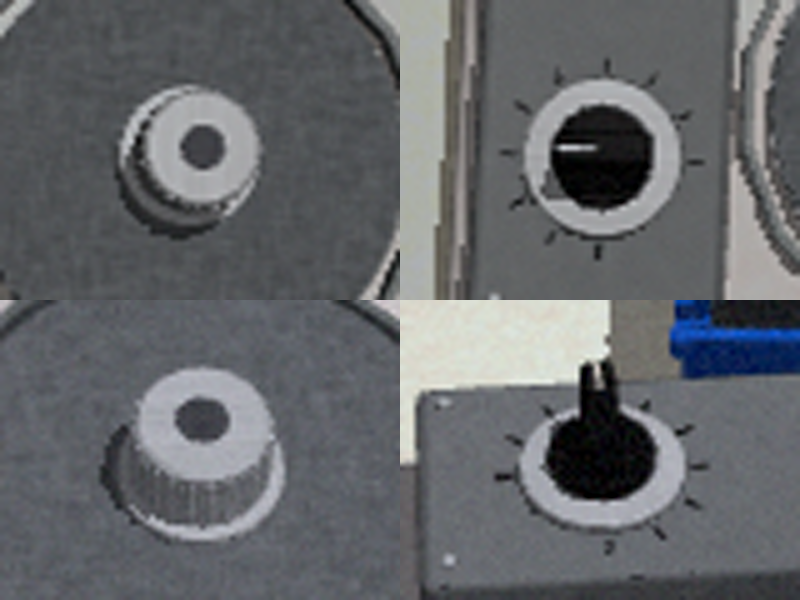

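```bash
python3 - <<'E'
from h import *
t=snap('top');s=snap('side')
def near(c,u,v,z,f,area,w=25):
    g=f(c['img'].astype(int)).astype(np.uint8); m=np.zeros_like(g); m[int(v)-w:int(v)+w,int(u)-w:int(u)+w]=1
    n,l,st,ce=cv2.connectedComponentsWithStats(g*m)
    i=min(range(1,n),key=lambda k:np.hypot(*(ce[k]-(u,v))) if st[k,4]>area else 1e9)
    cs,_=cv2.findContours((l==i).astype(np.uint8),cv2.RETR_EXTERNAL,cv2.CHAIN_APPROX_NONE)
    (a,b),ax,_=cv2.fitEllipse(cv2.convexHull(max(cs,key=cv2.contourArea)))
    print((a,b),ax,onz(c,a,b,z).round(1))
v=lambda k:(lambda i:i.min(2)>k)
print(t['img'][226:236:3,385:408:2].min(2),s['img'][296:330:4,333].min(1),t['img'][242,290:340:2].min(1))
near(t,315.6,242.4,155,v(80),40,19)
near(s,308.6,235.2,155,v(80),40,19)
# z-triangulated manual points
for c,u,vv,z in((t,396.6,230.4,154),(s,333.6,306,154),(t,315.6,242.4,155),(s,308.6,235.2,155),(t,315.6,240.4,199)):print(onz(c,u,vv,z).round(1))
# triangulate cap top
def tri(a,b):
    A=[];B=[]
    for c,u,vv in(a,b):
        d,o=ray(c,u,vv);d/=np.linalg.norm(d);P=np.eye(3)-np.outer(d,d);A.append(P);B.append(P@o)
    return np.linalg.lstsq(np.vstack(A),np.hstack(B),rcond=None)[0].round(1)
print(tri((t,396.6,230.4),(s,333.6,306)),tri((t,315.6,242.4),(s,308.6,235.2)))
E
```

```text
[[ 44 110 107 109 104  44  49  99 106 105 104  62]
 [ 82 108 106 105  38  41  39  37 109 105 105  87]
 [ 80 109 106 105  39  43  40  41 108 106 105  77]
 [ 37 103 106 108 106 107 107 109 104 104 101  80]] [108 107  39  42 106 107  54  54 107] [ 38  63  62  60  57  98 100  96   2   7   8  11  10  14  13  11  14   9
 113 107 104  58  62  61  63]
(315.0496520996094, 241.8648681640625) (30.559947967529297, 30.799217224121094) [538.   43.6 155. ]
(308.1383972167969, 234.55728149414062) (24.27251434326172, 32.923851013183594) [537.8  46.7 155. ]
[ 567.1 -131.3  154. ]
[ 569.  -132.4  154. ]
[536.9  42.4 155. ]
[538.5  44.9 155. ]
[536.9  42.8 199. ]
[ 568.2 -131.5  152.6] [537.5  42.4 157.5]
```

The crop confirms the fluted silver cap with a flange, at about (568,-131). The knob's axis is at about (538,44.5), with its pointer towards +y, so it is about 90° clockwise from off.

Emit:
drive_tool --motion '[{"x": 35.7,"y": -44.8,"z": 1,"turn": -68.5,"jaw": 1},{"x": 35.7,"y": -44.8,"z": 1,"turn": -68.5,"jaw": 1},{"x": 35.7,"y": -44.8,"z": 1,"turn": -68.5,"jaw": 1},{"x": 35.7,"y": -44.8,"z": 1,"turn": -68.5,"jaw": 1},{"x": 35.7,"y": -44.8,"z": 1,"turn": -68.5,"jaw": 1},{"x": 35.7,"y": -44.8,"z": 1,"turn": -68.5,"jaw": 1},{"x": 35.7,"y": -44.8,"z": 1,"turn": -68.5,"jaw": 1},{"x": 35.7,"y": -44.8,"z": 1,"turn": -68.5,"jaw": 1}]'

```text
t: 1.3
ee_pos: [494.0, 99.9, 240.2]
ee_rot: [2.197, 2.245, 0.001]
ft_force: [1.4, 0.4, 0.1]
opening: 85.3
grasp_force: 0.0
```

Emit:
drive_tool --motion '[{"x": 0,"y": 0,"z": 0,"turn": 0,"jaw": 1}]'

```text
t: 1.42
ee_pos: [495.0, 98.3, 239.6]
ee_rot: [2.202, 2.239, -0.0]
ft_force: [0.2, 0.3, 0.3]
opening: 85.3
grasp_force: 0.0
```

```bash
cat >> h.py <<'E'
from scipy.spatial.transform import Rotation as R
def st():
    s=manip.observe(); M=R.from_rotvec(s['ee_rot']).as_matrix(); y=M[:,1]
    print('t',round(s['t'],2),'p',s['ee_pos'].round(1),'yang',round(np.degrees(np.arctan2(y[1],y[0])),1),'tilt',M[:,2].round(3),'F',np.round(s['ft_force'],1),'M',np.round(s['moment'],2),'op',round(s['opening'],1),'g',round(s['grasp_force'],1),'j6',round(s['joints'][5],2)); return s
E
python3 -c "from h import *;st()"
```

```text
t 1.43 p [495.   98.3 239.6] yang 1.0 tilt [ 0.    -0.001 -1.   ] F [0.2 0.3 0.3] M [0.03 0.05 0.02] op 85.3 g 0.0 j6 0.03
```

Emit:
drive_tool --motion '[{"x": 4.3,"y": -5.4,"z": 0,"jaw": 0.2},{"x": 4.3,"y": -5.4,"z": 0,"jaw": 0.2},{"x": 4.3,"y": -5.4,"z": -3,"jaw": 0.2},{"x": 4.3,"y": -5.4,"z": -5,"jaw": 0.2},{"x": 4.3,"y": -5.4,"z": -6.5,"jaw": 0.2},{"x": 4.3,"y": -5.4,"z": -6.5,"jaw": 0.2}]'

```text
validation failed for argument at $.mo...
```

```bash
python3 -c "
from h import *
st();c=snap('wrist','w1.png');s=snap('side')
im=cv2.resize(s['img'][170:290,230:390],(640,480),interpolation=cv2.INTER_CUBIC)
cv2.imwrite('pics/s1.png',np.clip(im[:,:,::-1]*1.5,0,255))"
```

```text
t 1.43 p [495.   98.3 239.6] yang 1.0 tilt [ 0.    -0.001 -1.   ] F [0.2 0.3 0.3] M [0.03 0.05 0.02] op 85.3 g 0.0 j6 0.03[ WARN:0@1.827] global loadsave.cpp:1063 imwrite_ Unsupported depth image for selected encoder is fallbacked to CV_8U.
```

View pics/w1.png

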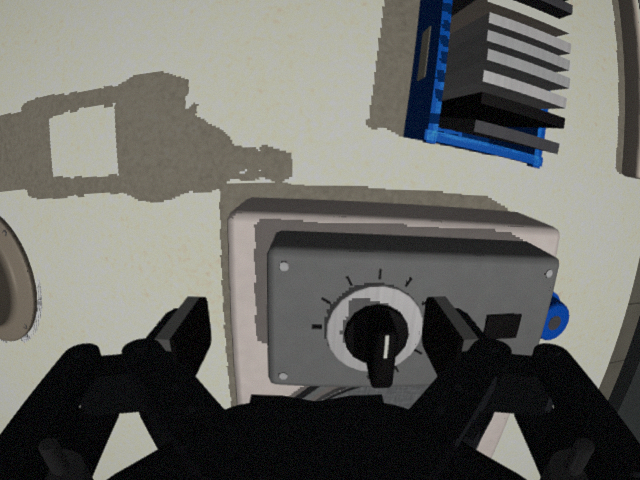

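The move was refused (it probably needs every field), so the arm hasn't moved. The wrist view shows the bar grip at about (383,350), with the pointer towards +y as expected. I retry with all fields.

Emit:
drive_tool --motion '[{"x": 4.3,"y": -5.4,"z": 0,"turn": 0,"jaw": 0.2},{"x": 4.3,"y": -5.4,"z": 0,"turn": 0,"jaw": 0.2},{"x": 4.3,"y": -5.4,"z": -3,"turn": 0,"jaw": 0.2},{"x": 4.3,"y": -5.4,"z": -5,"turn": 0,"jaw": 0.2},{"x": 4.3,"y": -5.4,"z": -6.5,"turn": 0,"jaw": 0.2},{"x": 4.3,"y": -5.4,"z": -6.5,"turn": 0,"jaw": 0.2}]'

```text
t: 2.28
ee_pos: [535.0, 48.8, 174.3]
ee_rot: [-2.194, -2.246, 0.002]
ft_force: [0.1, -0.2, 0.2]
opening: 51.2
grasp_force: 0.0
```

```bash
python3 -c "
from h import *
st();c=snap('wrist','w2.png')"
```

```text
t 2.27 p [535.   48.8 174.3] yang 1.4 tilt [-0.002  0.    -1.   ] F [ 0.1 -0.2  0.2] M [-0.04  0.01  0.01] op 51.2 g 0.0 j6 -0.08
```

View pics/w2.png

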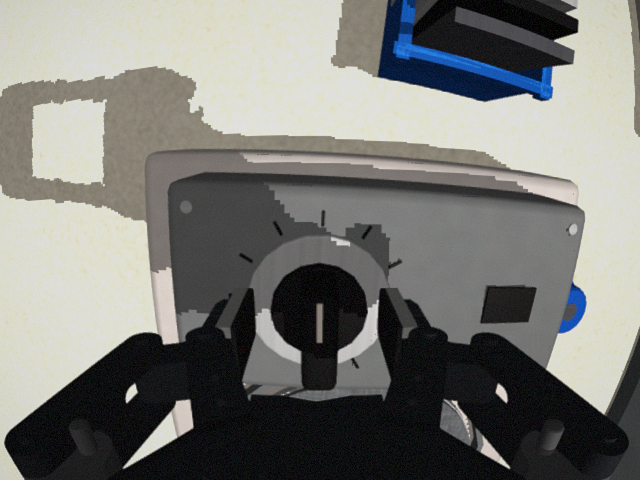

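The wrist view shows the bar (320,330) centred between the pads, x 245 and 395. The TCP hasn't reached the command yet, so I settle.

Emit:
drive_tool --motion '[{"x": 0,"y": 0,"z": 0,"turn": 0,"jaw": 0.2},{"x": 0,"y": 0,"z": 0,"turn": 0,"jaw": 0.2}]'

```text
t: 2.58
ee_pos: [536.3, 47.8, 175.8]
ee_rot: [2.196, 2.245, 0.002]
ft_force: [0.7, 0.7, 0.5]
opening: 51.3
grasp_force: 0.0
```

```bash
python3 -c "
from h import *
s=st();c=snap('wrist');print(c['fx'],c['cx'],c['cy'])
Ti=np.linalg.inv(c['T'])
def fp(p):
    q=Ti@np.append(p,1.);r=np.hypot(q[0],q[1]);a=np.arctan2(r,q[2])*c['fx'];return round(c['cx']+a*q[0]/r,1),round(c['cy']+a*q[1]/r,1)
print(fp((538,44.5,199)),fp((538,44.5,155)),fp(s['ee_pos']))
g=(c['img'].min(2)>85).astype(np.uint8)
# ray onto plane of dial-foot & pointer
def un(u,v,z):
    x,y=u-c['cx'],v-c['cy'];r=np.hypot(x,y);a=r/c['fx'];d=c['T'][:3,:3]@np.array([np.sin(a)*x/r,np.sin(a)*y/r,np.cos(a)]);o=c['T'][:3,3];return (o+d*(z-o[2])/d[2]).round(1)
for u,v,z in((319,303,199),(319,343,199),(303,388,199),(336,388,199),(271,307,163),(366,307,163),(318,264,163)):print((u,v),un(u,v,z))
"
```

```text
t 2.58 p [536.3  47.8 175.8] yang 1.3 tilt [ 0.002 -0.    -1.   ] F [0.7 0.7 0.5] M [-0.01 -0.   -0.01] op 51.3 g 0.0 j6 -0.08
371.64829954431775 316.10632731578295 242.54443509279568
(np.float64(321.2), np.float64(336.2)) (np.float64(320.0), np.float64(290.6)) (np.float64(316.7), np.float64(302.2))
(319, 303) [536.9  58.  199. ]
(319, 343) [537.3  41.6 199. ]
(303, 388) [531.5  20.2 199. ]
(336, 388) [544.6  20.5 199. ]
(271, 307) [515.4  38.9 163. ]
(366, 307) [559.4  39.9 163. ]
(318, 264) [536.6  60.5 163. ]
```

Emit:
drive_tool --motion '[{"x": 0.1,"y": -0.5,"z": -0.3,"turn": 0,"jaw": 0.2},{"x": 0.1,"y": -0.5,"z": -0.3,"turn": 0,"jaw": -0.4},{"x": 0.1,"y": -0.5,"z": -0.3,"turn": 0,"jaw": -1},{"x": 0.1,"y": -0.5,"z": -0.3,"turn": 0,"jaw": -1},{"x": 0.1,"y": -0.5,"z": -0.3,"turn": 0,"jaw": -1},{"x": 0.1,"y": -0.5,"z": -0.3,"turn": 0,"jaw": -1}]'

```text
t: 3.38
ee_pos: [536.3, 42.6, 172.2]
ee_rot: [-2.196, -2.246, 0.002]
ft_force: [-5.2, -0.9, 4.6]
opening: 12.9
grasp_force: 59.6
```

```bash
python3 -c "
from h import *
st()"
```

```text
t 3.38 p [536.3  42.6 172.2] yang 1.3 tilt [-0.001 -0.    -1.   ] F [-5.2 -0.9  4.6] M [-0.32  0.79 -0.03] op 12.9 g 59.6 j6 -0.09
```

Gripped at 12.9 mm. Turn anticlockwise (+).

Emit:
drive_tool --motion '[{"x": 0,"y": 0,"z": 0,"turn": 10,"jaw": -1},{"x": 0,"y": 0,"z": 0,"turn": 20,"jaw": -1},{"x": 0,"y": 0,"z": 0,"turn": 30,"jaw": -1},{"x": 0,"y": 0,"z": 0,"turn": 40,"jaw": -1},{"x": 0,"y": 0,"z": 0,"turn": 50,"jaw": -1},{"x": 0,"y": 0,"z": 0,"turn": 60,"jaw": -1},{"x": 0,"y": 0,"z": 0,"turn": 70,"jaw": -1},{"x": 0,"y": 0,"z": 0,"turn": 75,"jaw": -1}]'

```text
t: 4.38
ee_pos: [536.1, 42.5, 172.2]
ee_rot: [-0.369, -3.118, 0.001]
ft_force: [-5.6, -1.6, 5.9]
opening: 12.9
grasp_force: 59.7
```

```bash
python3 -c "
from h import *
st()"
```

```text
t 4.38 p [536.1  42.5 172.2] yang 76.5 tilt [-0.002 -0.    -1.   ] F [-5.6 -1.6  5.9] M [-0.27  0.93  0.01] op 12.9 g 59.7 j6 -1.4
```

Emit:
drive_tool --motion '[{"x": 0,"y": 0,"z": 0,"turn": 5,"jaw": -1},{"x": 0,"y": 0,"z": 0,"turn": 9,"jaw": -1},{"x": 0,"y": 0,"z": 0,"turn": 12,"jaw": -1},{"x": 0,"y": 0,"z": 0,"turn": 15,"jaw": -1},{"x": 0,"y": 0,"z": 0,"turn": 15,"jaw": -1}]'

```text
t: 5.0
ee_pos: [536.1, 42.5, 172.2]
ee_rot: [0.031, -3.14, -0.001]
ft_force: [-5.9, -2.5, 5.1]
opening: 13.3
grasp_force: 69.7
```

```bash
python3 -c "
from h import *
st()"
```

```text
t 5.0 p [536.1  42.5 172.2] yang 91.1 tilt [-0.002  0.    -1.   ] F [-5.9 -2.5  5.1] M [-0.29  1.07 -1.55] op 13.3 g 69.7 j6 -1.65
```

Moment z is -1.55 N m, so the knob is at the off stop. Release and rise.

Emit:
drive_tool --motion '[{"x": 0,"y": 0,"z": 0,"turn": 0,"jaw": 0.2},{"x": 0,"y": 0,"z": 0,"turn": 0,"jaw": 1},{"x": 0,"y": 0,"z": 0,"turn": 0,"jaw": 1},{"x": 0,"y": 0,"z": 5,"turn": 0,"jaw": 1},{"x": 0,"y": 0,"z": 6.5,"turn": 0,"jaw": 1},{"x": 2,"y": -6,"z": 6.5,"turn": -10,"jaw": 1},{"x": 3,"y": -12,"z": 6.5,"turn": -20,"jaw": 1},{"x": 3.1,"y": -17.3,"z": 6.5,"turn": -30,"jaw": 1}]'

```text
t: 6.0
ee_pos: [568.2, -132.2, 236.4]
ee_rot: [-0.787, -3.041, -0.0]
ft_force: [0.0, -0.0, 0.3]
opening: 85.5
grasp_force: 0.0
```

Emit:
drive_tool --motion '[{"x": 0,"y": 0,"z": 0,"turn": -10,"jaw": 1},{"x": 0,"y": 0,"z": 0,"turn": -20,"jaw": 1},{"x": 0,"y": 0,"z": 0,"turn": -30,"jaw": 1},{"x": 0,"y": 0,"z": 0,"turn": -40,"jaw": 1},{"x": 0,"y": 0,"z": 0,"turn": -50,"jaw": 1},{"x": 0,"y": 0,"z": 0,"turn": -60,"jaw": 1},{"x": 0,"y": 0,"z": 0,"turn": -60,"jaw": 1},{"x": 0,"y": 0,"z": 0,"turn": -60,"jaw": 1}]'

```text
t: 7.0
ee_pos: [567.9, -130.2, 236.8]
ee_rot: [-2.192, -2.25, 0.0]
ft_force: [1.0, 0.7, -0.2]
opening: 85.8
grasp_force: 0.0
```

```bash
python3 -c "
from h import *
st();c=snap('wrist','w3.png');t=snap('top')
a=c['img'][120:480,100:540];b=cv2.resize(t['img'][180:300,280:360],(240,360),interpolation=cv2.INTER_CUBIC)
im=np.hstack([a,b]);cv2.imwrite('pics/m3.png',np.clip(im[:,:,::-1]*1.4,0,255).astype(np.uint8))"
```

```text
t 7.0 p [ 567.9 -130.2  236.8] yang 1.5 tilt [-0.  0. -1.] F [ 1.   0.7 -0.2] M [-0.01 -0.04 -0.03] op 85.8 g 0.0 j6 -0.38
```

View pics/m3.png

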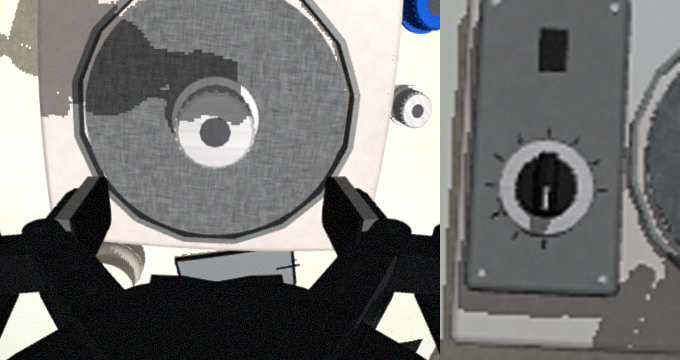

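The picture shows the knob pointer now at 6 o'clock, on the off tick. The cap's hole is at wrist pixel (314,251). Next I check the cap's position from this view.

```bash
python3 -c "
from h import *
st();c=snap('wrist')
def un(u,v,z):
    x,y=u-c['cx'],v-c['cy'];r=np.hypot(x,y);a=r/c['fx'];d=c['T'][:3,:3]@np.array([np.sin(a)*x/r,np.sin(a)*y/r,np.cos(a)]);o=c['T'][:3,3];return (o+d*(z-o[2])/d[2]).round(1)
g=c['img'][225:280,285:345].min(2);m=(g<110).astype(np.uint8)
n,l,s,ce=cv2.connectedComponentsWithStats(m)
for k in range(1,n):
    if s[k,4]>200: print(s[k],ce[k]+(285,225),un(*(ce[k]+(285,225)),154))
print(un(314,251,154),un(275,250,154),un(354,250,154),un(314,288,154))"
```

```text
t 7.1 p [ 567.9 -130.2  236.9] yang 1.4 tilt [-0.  0. -1.] F [ 0.4 -0.4 -0.6] M [0.05 0.03 0.06] op 85.3 g 0.0 j6 -0.38
[   0    0   60   42 1572] [315.80597964 240.99936387] [ 567.3 -125.7  154. ]
[ 566.3 -132.3  154. ] [ 541.5 -132.2  154. ] [ 591.7 -131.   154. ] [ 566.9 -157.5  154. ]
```

Emit:
drive_tool --motion '[{"x": -0.1,"y": -0.1,"z": -4,"turn": 0,"jaw": 1},{"x": -0.1,"y": -0.1,"z": -8,"turn": 0,"jaw": 1},{"x": -0.1,"y": -0.1,"z": -11,"turn": 0,"jaw": 1},{"x": -0.1,"y": -0.1,"z": -11.4,"turn": 0,"jaw": 1},{"x": -0.1,"y": -0.1,"z": -11.4,"turn": 0,"jaw": 0.5},{"x": -0.1,"y": -0.1,"z": -11.4,"turn": 0,"jaw": -1},{"x": -0.1,"y": -0.1,"z": -11.4,"turn": 0,"jaw": -1},{"x": -0.1,"y": -0.1,"z": -11.4,"turn": 0,"jaw": -1}]'

```text
t: 8.15
ee_pos: [568.1, -131.7, 125.1]
ee_rot: [2.194, 2.244, 0.003]
ft_force: [-0.5, -0.2, 7.3]
opening: 50.8
grasp_force: 63.3
```

```bash
python3 -c "
from h import *
st();c=snap('side')
im=cv2.resize(c['img'][230:380,230:430],(800,600),interpolation=cv2.INTER_CUBIC)
cv2.imwrite('pics/s4.png',np.clip(im[:,:,::-1]*1.5,0,255).astype(np.uint8))"
```

```text
t 8.15 p [ 568.1 -131.7  125.1] yang 1.3 tilt [ 0.004 -0.001 -1.   ] F [-0.5 -0.2  7.3] M [-0.02  0.09 -0.01] op 50.8 g 63.3 j6 -0.38
```

View pics/s4.png

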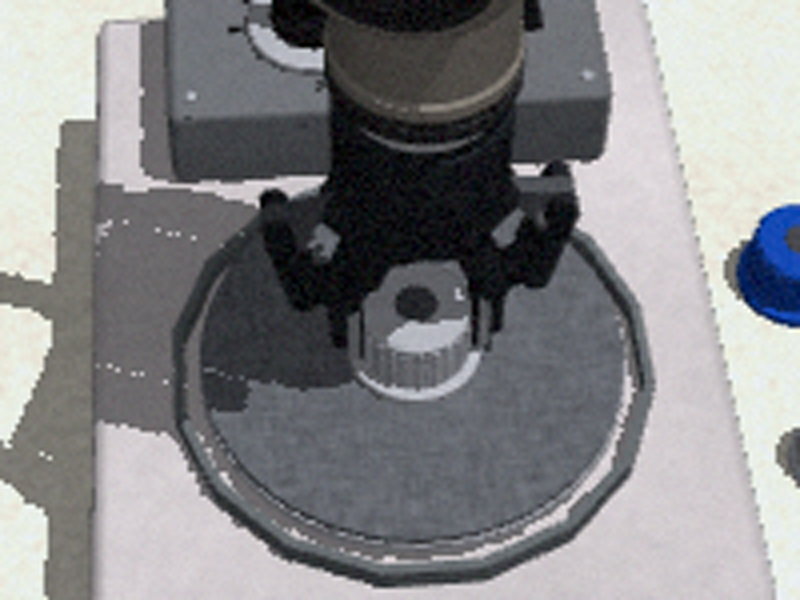

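The cap is gripped at 50.8 mm with the pads on the fluted body just above the flange. Try anticlockwise first (right-hand loosening) by a small angle.

Emit:
drive_tool --motion '[{"x": 0,"y": 0,"z": 0,"turn": 4,"jaw": -1},{"x": 0,"y": 0,"z": 0,"turn": 8,"jaw": -1},{"x": 0,"y": 0,"z": 0,"turn": 12,"jaw": -1},{"x": 0,"y": 0,"z": 0,"turn": 15,"jaw": -1},{"x": 0,"y": 0,"z": 0,"turn": 15,"jaw": -1}]'

```text
t: 8.82
ee_pos: [567.9, -131.5, 125.0]
ee_rot: [1.881, 2.512, 0.002]
ft_force: [-0.7, 0.3, 6.0]
opening: 50.8
grasp_force: 63.3
```

```bash
python3 -c "
from h import *
st()"
```

```text
t 8.82 p [ 567.9 -131.5  125. ] yang 16.3 tilt [ 0.003 -0.001 -1.   ] F [-0.7  0.3  6. ] M [0.16 0.18 0.03] op 50.8 g 63.3 j6 -0.64
```

No resistance past 13°, so it is a right-hand thread loosening anticlockwise. Continue to about 108° in total.

Emit:
drive_tool --motion '[{"x": 0,"y": 0,"z": 0,"turn": 10,"jaw": -1},{"x": 0,"y": 0,"z": 0,"turn": 20,"jaw": -1},{"x": 0,"y": 0,"z": 0,"turn": 30,"jaw": -1},{"x": 0,"y": 0,"z": 0,"turn": 40,"jaw": -1},{"x": 0,"y": 0,"z": 0,"turn": 50,"jaw": -1},{"x": 0,"y": 0,"z": 0,"turn": 60,"jaw": -1},{"x": 0,"y": 0,"z": 0,"turn": 70,"jaw": -1},{"x": 0,"y": 0,"z": 0,"turn": 80,"jaw": -1}]'

```text
t: 9.82
ee_pos: [568.6, -131.2, 125.1]
ee_rot: [-0.181, 3.131, -0.001]
ft_force: [1.9, 2.0, 6.0]
opening: 50.6
grasp_force: 63.2
```

Emit:
drive_tool --motion '[{"x": 0,"y": 0,"z": 0,"turn": 5,"jaw": -1},{"x": 0,"y": 0,"z": 0,"turn": 9,"jaw": -1},{"x": 0,"y": 0,"z": 0,"turn": 13,"jaw": -1},{"x": 0,"y": 0,"z": 0,"turn": 13,"jaw": -1}]'

```text
t: 10.32
ee_pos: [568.2, -131.4, 125.1]
ee_rot: [-0.527, 3.093, -0.002]
ft_force: [-0.5, 1.7, 6.8]
opening: 50.7
grasp_force: 63.3
```

```bash
python3 -c "
from h import *
st()"
```

```text
t 10.32 p [ 568.2 -131.4  125.1] yang 109.3 tilt [ 0.004 -0.001 -1.   ] F [-0.5  1.7  6.8] M [ 0.21  0.07 -0.03] op 50.7 g 63.3 j6 -2.27
```

Emit:
drive_tool --motion '[{"x": 0,"y": 0,"z": 0.3,"turn": 0,"jaw": -1},{"x": 0,"y": 0,"z": 0.6,"turn": 0,"jaw": -1},{"x": 0,"y": 0,"z": 0.9,"turn": 0,"jaw": -1},{"x": 0,"y": 0,"z": 0.9,"turn": 0,"jaw": -1}]'

```text
t: 10.82
ee_pos: [567.0, -131.4, 132.2]
ee_rot: [-0.526, 3.097, -0.0]
ft_force: [0.4, 0.7, -2.5]
opening: 51.0
grasp_force: 62.5
```

```bash
python3 -c "
from h import *
st()"
```

```text
t 10.82 p [ 567.  -131.4  132.2] yang 109.3 tilt [ 0. -0. -1.] F [ 0.4  0.7 -2.5] M [-0.    0.04  0.04] op 51.0 g 62.5 j6 -2.27
```

It lifts freely. Raise it to 10 cm above the seat.

Emit:
drive_tool --motion '[{"x": 0,"y": 0,"z": 1.5,"turn": 0,"jaw": -1},{"x": 0,"y": 0,"z": 3,"turn": 0,"jaw": -1},{"x": 0,"y": 0,"z": 5,"turn": 0,"jaw": -1},{"x": 0,"y": 0,"z": 7,"turn": 0,"jaw": -1},{"x": 0,"y": 0,"z": 8.5,"turn": 0,"jaw": -1},{"x": 0,"y": 0,"z": 9.3,"turn": 0,"jaw": -1},{"x": 0,"y": 0,"z": 9.3,"turn": 0,"jaw": -1},{"x": 0,"y": 0,"z": 9.3,"turn": 0,"jaw": -1}]'

```text
t: 11.82
ee_pos: [566.6, -131.2, 224.3]
ee_rot: [0.526, -3.096, -0.001]
ft_force: [-1.1, 0.4, -1.4]
opening: 50.9
grasp_force: 62.7
```

```bash
python3 -c "
from h import *
st();c=snap('side')
cv2.imwrite('pics/s5.png',np.clip(c['img'][:,:,::-1]*1.5,0,255).astype(np.uint8))"
```

```text
t 11.82 p [ 566.6 -131.2  224.3] yang 109.3 tilt [-0.001  0.001 -1.   ] F [-1.1  0.4 -1.4] M [-0.03 -0.01 -0.05] op 50.9 g 62.7 j6 -2.27
```

View pics/s5.png

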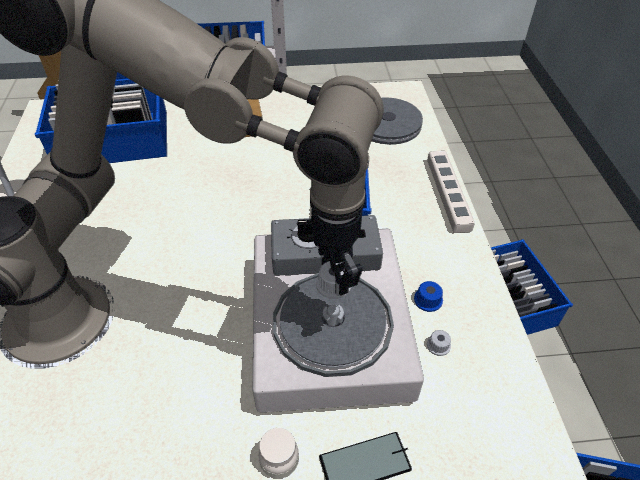

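The picture shows the cap held in the gripper at (333,280), above the bare spindle nose at (333,315). The disc, jar, phone and tote haven't moved. I hand the job in.

```bash
python3 -c "
from plant import manip
print(manip.finish_job())"
```

```text
the job is handed in; nothing more can be done
None
```

The knob is at its off stop, the cap (right-hand thread) is unscrewed and held level about 10 cm above the disc, nothing else appears to have moved, and the job was handed in at about 12 s.

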